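# Fish the rail rider out from under the drying shelf and hang it back

### The job

The folded steel rider of the drying rail has ended up under the low wire shelf, where the gripper does not fit. Take the flat hook by its upright black grip, reach under the shelf with it and drag the rider out to the front until it is completely clear (do not touch the rider with the gripper or arm while it is under the shelf), then lay the hook flat on the bench in front of the shelf, as it lay before, and hang the rider astride the bar of the rail between the two posts. Do not disturb the dish on the shelf, the tip rack or the marker pen.

Things in the scene. Friction and masses are not known exactly. Their poses are not given: they have to be found in the camera images.
- hook: loose flat steel hook, 0.22 kg, z up. Origin: underside below its grip. Strip 26 mm wide, 4 mm thick, x -50 to +160 mm; at x 134-160 a flat foot turns off to +y, reaching y 91. On the foot an upright lip: x 140-144, y -13 to +91, 22 mm tall. Upright black grip at the origin: 12 mm thick along y, 34 mm wide along x, z 47-113; pinch it from above along y
- hook_lip (a point): point on the near (dragging) face of the hook's lip: at (140, 55, 11) mm in the hook's frame
- rider: loose rail rider: plain steel inverted-U channel, 80 mm long (its y), 60 mm tall, 0.12 kg, standing on its two legs under the shelf. Origin: centre of its underside, z up. From z 18 to 60 mm: 30 mm wide along x outside, 22 mm gap inside, 4 mm top plate. Below, the legs flare to 44 mm outside, 37 mm mouth. Pinch it from above across the legs (its x)
- rider_top (a point): centre of the underside of the rider's top plate, the face that rests on the bar: 56 mm above the rider's origin
- shelf: fixed low steel wire shelf, open on all sides between four 8 mm corner legs (14 mm feet). Origin: on the bench below its centre. 120 mm deep (front edge at its x = -60 mm, facing the robot), 400 mm wide (legs at y = +-197 mm), top at z = 100 mm, 92 mm clear below. Only the rider is under it
- rail: fixed drying rail: a horizontal round steel bar, 14 mm diameter, along its y, 220 mm long between two upright posts at y = +-110 mm which stand on foot plates 110 mm long in x, 30 mm in y, 8 mm thick. Origin: on the bench under the middle of the bar, z up
- rail_mid (a point): middle of the bar, on its axis, 150 mm above the bench
- dish: loose upturned glass dish, 91 mm diameter, 24 mm tall, standing on the shelf near its -y end; to be left alone
- tip_rack: loose tip rack, 82 x 122 x 60 mm, on the bench to the right; to be left alone
- pen: loose marker pen, 128 mm long, lying on the bench to the right; to be left alone

How it is judged:
By the outcome, as a careful person would: the job done as asked, in the order asked, and still so for the second after the job is handed in, with the robot touching nothing.
It also fails if it takes over 67 s, if anything falls off the work surface, if the arm or the gripper's body presses on something with over 40 N, if the wrist force passes 120 N, or if a joint passes its speed limit or range.

### The arm

A 7-joint arm with a two-finger parallel gripper is mounted at the origin on a cart in front of the work surface, level with it; the furniture and walls round the work are solid. World frame = base frame: x ahead of the robot, y to its left, z up, the work surface at z = 0. Lengths are in m, angles in degrees, forces in N, time in s.
With the tool pointing down it reaches from about 0.425 to 0.925 m from the base axis. Payload 6.8 kg.
Tool frame: the origin (TCP) lies midway between the tips of the shut fingers; the grasp point (between the pads) lies 19 mm behind it; z points along the fingers, y is the line along which they close (so a half turn about z gives the same grasp; the last joint's range is limited). The gripper opens to 85 mm and grips with 20 to 120 N. Pads are 22 mm wide; open, the fingers measure 114 mm over their backs; the gripper's body (76 mm by 85 mm) begins 54 mm behind the grasp point. The pads swing forward as they close: fully open they stand 13 mm farther back than shut.
Start: joints at [68.463, 27.33, 1.283, 89.118, -0.659, 63.558, -4.761], TCP at [0.179, -0.651, 0.231] pointing down, gripper open.
Joint ranges: [-169.35, 169.35], [-19.33, 120.38], [-80.79, 83.38], [13.8, 139.57], [-78.32, 258.32], [9.67, 109.79], [-169.56, 169.56]. Speed limits (degrees/s): [136.94, 136.94, 180, 180, 180, 180, 180].

### API

Orientations are given as [roll, pitch, yaw] about the fixed x, y, z axes, in that order (R = Rz(yaw) Ry(pitch) Rx(roll)).
In Python, from station import arm gives the robot as it stands.
- The arm moves only by the tool send_path, called after ">>>" by a JSON object that holds its "fn" and its "kwargs", one argument or row to a line. Schema: {"type":"object","properties":{"increments":{"type":"object","properties":{"rows":{"type":"array","items":{"type":"array","items":{"type":"number"},"minItems":7,"maxItems":7},"minItems":1,"maxItems":20}},"additionalProperties":false,"required":["rows"]},"squeeze":{"type":"number"},"only":{"type":"string"},"quiet":{"type":"boolean"},"lines":{"type":"string"}},"required":["increments"],"additionalProperties":false}. increments is an object whose key "rows" holds a list of rows, 1 to 20 of them, each of 7 numbers: a rotation vector rx, ry, rz in degrees, then dx, dy, dz in m, then the finger opening in m; each row is the pose to reach, as a shift and turn from the pose commanded when the call began, along the tool's axes at that moment; what a row does not reach only later rows make up. A row lasts 1/10 s, in which the tool goes at most 0.05 m and 8.59 degrees, less where a joint would pass 70% of its speed; a pose out of reach is approached as far as the arm can. The fingers move at their own pace and stop on an object; squeeze is the grip in N (left out, the last holds). Time passes only in rows, so rows that do not move let the fingers close. The tool returns the time, the measured TCP pose, the force, the opening and the grip force at its end. only (a regular expression) keeps the lines of the reply that match it, lines (a string "A,B") keeps lines A to B, and quiet returns only ok. Input that does not fit is refused with a message, and nothing moves.
- arm.get_state(): the state, without advancing time (a new reading comes with each control period).
- arm.camera(name): name is "scene" or "side" or "wrist"; returns a dict with "img" (400x640x3 uint8, red, green, blue), "fx", "fy", "cx", "cy" (pixels), "R" (3x3) and "t" (3): a world point X has camera coordinates R X + t. Camera axes: x right, y down, z forward; pixel columns grow to the right and rows downward; lengths in m; the calibration is good to about 2 mm. A picture is of the moment at which its call begins. There is no depth.
- arm.hand_in(): hands the job in; it is judged then, once.
The state is a dict: "clock": time; "q": joint angles; "joint_vel": joint speeds; "effort": joint torques, N m; "eef_pos": TCP position; "ee_rot": TCP orientation; "wrist_force": force on the tool from outside, world axes, zero at the start; "moment": the same for the moment, N m; "finger_gap": finger opening in m; "grip_force": force on a finger pad.
Only numpy, scipy, OpenCV 4.12 (cv2) and the standard library are available. Lean on these libraries where they do the work, as an engineer would, in place of code of your own. Each camera call takes 0.05 s, during which the arm holds its last target. There are 200 camera calls.

## Working session

There is one attempt and no reset: what is moved stays moved. The work goes in short steps, Python scripts to look and compute and a tool call to move; the robot and the scene stay as the last step left them, time stands still between calls to the robot, and variables do not carry over. Pictures are saved under pics/ and viewed, at most 10 in all, crops included, and the job is handed in when it is done.

```bash
ls; mkdir -p pics; cat > h.py <<'E'
import numpy as np,cv2
from station import arm
def ray(c,u,v):
    R=np.array(c["R"]);t=np.array(c["t"])
    d=R.T@np.array([(u-c["cx"])/c["fx"],(v-c["cy"])/c["fy"],1]);return -R.T@t,d
def onz(c,u,v,z):
    o,d=ray(c,u,v);return o+d*(z-o[2])/d[2]
def proj(c,X):
    p=np.array(c["R"])@np.array(X)+np.array(c["t"]);return c["fx"]*p[0]/p[2]+c["cx"],c["fy"]*p[1]/p[2]+c["cy"]
def tri(c1,p1,c2,p2):
    o1,d1=ray(c1,*p1);o2,d2=ray(c2,*p2)
    s=np.linalg.lstsq(np.c_[d1,-d2],o2-o1,rcond=None)[0]
    a=o1+s[0]*d1;b=o2+s[1]*d2;return (a+b)/2,np.linalg.norm(a-b)
def save(c,n):cv2.imwrite("pics/"+n+".png",c["img"][:,:,::-1])
E
python3 - <<'E'
from h import *
import pickle
C={}
for n in("scene","side","wrist"):
    c=arm.camera(n);C[n]=c;save(c,n+"0");print(n,-np.array(c["R"]).T@np.array(c["t"]),np.array(c["R"])[2],c["fx"])
pickle.dump(C,open("c0.pkl","wb"))
s=arm.get_state();print(s["eef_pos"],s["ee_rot"],s["clock"],s["finger_gap"])
E
```

```text
pics
station.py
scene [-0.11675688  0.60300098  0.62944194] [ 0.64425476 -0.61606158 -0.45321512] 376.9585493877716
side [ 0.10806281 -1.2265559   0.57587983] [ 0.35751639  0.86744113 -0.34601722] 449.42242336695966
wrist [ 0.25603016 -0.62927594  0.37297297] [-0.2953813  -0.07918534 -0.95209221] 330.0829211873412
[ 0.17848262 -0.65052894  0.23055825] [-1.79921469e+02  6.63544596e-03  1.53418037e+01] 0.15 0.085196423786695
```

View pics/scene0.png

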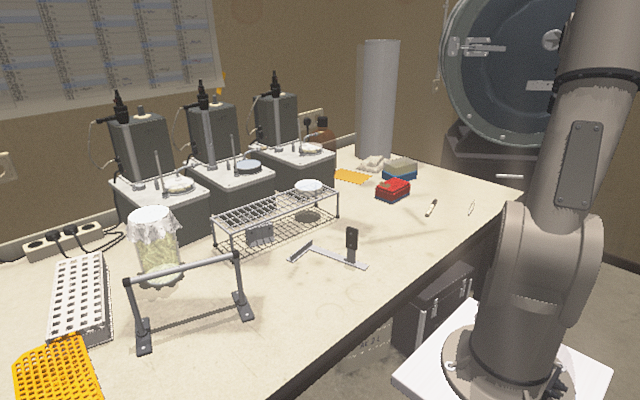

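View pics/side0.png

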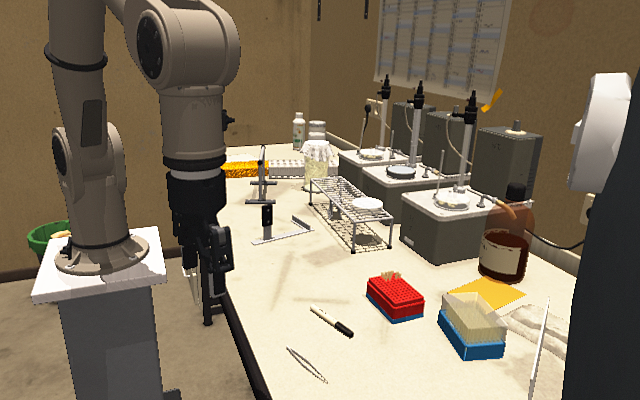

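The scene view shows the hook grip at about (352,240), its lip at (300,250), the shelf at x 212–340, the rider behind the front edge at (260,233), and the rail posts at (143,350) and (247,315). The side view shows the grip at (267,217) and the shelf at (350,210). I'll zoom in for precise pixels.

```bash
python3 - <<'E'
import cv2,numpy as np
a=cv2.imread("pics/scene0.png")[170:290,200:380]
b=cv2.imread("pics/side0.png")[135:260,230:410]
a=cv2.resize(a,None,fx=4.4,fy=4.4,interpolation=cv2.INTER_CUBIC);b=cv2.resize(b,None,fx=4.4,fy=4.4,interpolation=cv2.INTER_CUBIC)
cv2.imwrite("pics/za.png",a);cv2.imwrite("pics/zb.png",b)
E
```

```text
(no output)
```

View pics/za.png

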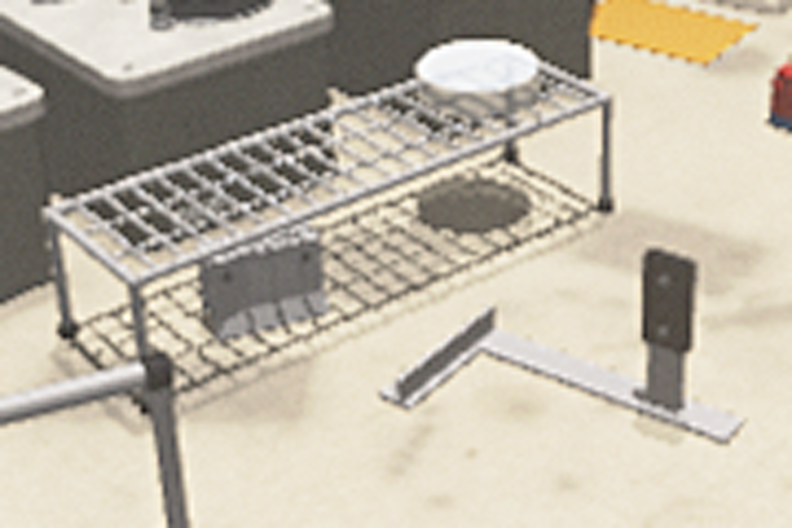

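View pics/zb.png

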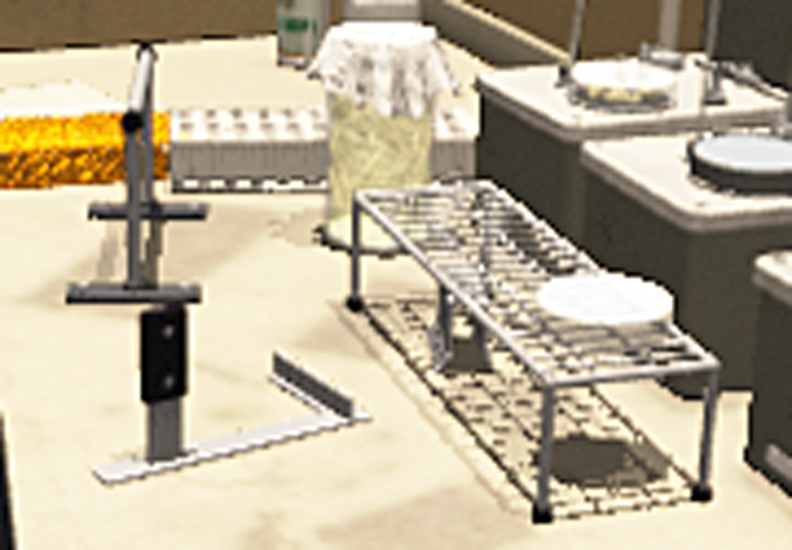

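The crops show these points (crop pixels ÷4.4 plus the offset).
- **Scene:** front feet at (140,400) and (605,205). The hook tail is at (733,431), the grip top at (670,250), and the lip runs (400,392) to (493,312). The rider's front legs are at (213,335) and (325,310).
- **Side:** front feet at (354,303) and (542,515). The rider's end legs are at (440,370) and (490,370).

```bash
python3 - <<'E'
from h import *
import pickle
np.set_printoptions(precision=4,suppress=True)
C=pickle.load(open("c0.pkl","rb"));S,D=C["scene"],C["side"]
A=lambda u,v:(200+u/4.4,170+v/4.4)
B=lambda u,v:(230+u/4.4,135+v/4.4)
print("shelf feet scene",[onz(S,*A(*p),0.003)[:2] for p in((140,403),(605,206),(67,331),(512,156))])
print("shelf feet side",[onz(D,*B(*p),0.003)[:2] for p in((354,304),(542,516),(700,494))])
print("shelf top scene",[onz(S,*A(*p),0.1)[:2] for p in((137,282),(607,97),(52,213))])
print("shelf top side",[onz(D,*B(*p),0.1)[:2] for p in((355,194),(547,380),(715,362),(490,185))])
print("hook tail/inner corner/foot tip scene",[onz(S,*A(*p),0.004)[:2] for p in((745,420),(722,442),(480,348),(405,405),(380,393))])
print("hook tail side",[onz(D,*B(*p),0.004)[:2] for p in((93,470),(107,482),(370,416))])
print("lip top scene",[onz(S,*A(*p),0.022)[:2] for p in((493,310),(400,380))],"side",[onz(D,*B(*p),0.022)[:2] for p in((275,353),(352,403))])
print("grip top",tri(S,A(671,252),D,B(165,312)), onz(S,*A(671,252),.113),onz(D,*B(165,312),.113),"base",onz(S,*A(665,408),.004))
print("rider scene",[onz(S,*A(*p),0.0)[:2] for p in((222,338),(325,309))],[onz(S,*A(*p),0.06)[:2] for p in((203,262),(315,232))])
print("rider side",[onz(D,*B(*p),0.0)[:2] for p in((440,370),(490,372))],[onz(D,*B(*p),0.06)[:2] for p in((445,292),(478,295))])
print("rail tops",tri(S,(127,283),D,B(147,52)),tri(S,(237,257),D,B(131,118)))
print([onz(S,*p,.008)[:2] for p in((143,345),(247,313),)],[onz(D,*B(*p),.008)[:2] for p in((68,290),(200,290),(88,210),(207,208))])
E
python3 - <<'E'
import cv2
a=cv2.imread("pics/scene0.png")[240:360,105:275]
cv2.imwrite("pics/zr.png",cv2.resize(a,None,fx=4.4,fy=4.4,interpolation=cv2.INTER_CUBIC))
E
```

```text
shelf feet scene [array([0.6827, 0.181 ]), array([ 0.6489, -0.2145]), array([0.7899, 0.171 ]), array([ 0.7605, -0.2218])]
shelf feet side [array([0.6737, 0.1717]), array([ 0.6481, -0.2207]), array([ 0.7611, -0.2263])]
shelf top scene [array([0.667 , 0.1799]), array([ 0.643 , -0.2091]), array([0.7804, 0.1726])]
shelf top side [array([0.669 , 0.1636]), array([ 0.6431, -0.2256]), array([ 0.7586, -0.2335]), array([0.7825, 0.1531])]
hook tail/inner corner/foot tip scene [array([ 0.398 , -0.0763]), array([ 0.3938, -0.049 ]), array([ 0.5735, -0.0136]), array([0.5601, 0.0635]), array([0.5814, 0.0664])]
hook tail side [array([ 0.3948, -0.0645]), array([ 0.3989, -0.085 ]), array([ 0.6015, -0.0422])]
lip top scene [array([ 0.5807, -0.0327]), array([0.5631, 0.064 ])] side [array([0.562 , 0.0487]), array([ 0.5823, -0.0549])]
grip top (array([ 0.4478, -0.0604,  0.1096]), np.float64(0.003679185657592579)) [ 0.4469 -0.0576  0.113 ] [ 0.4431 -0.0721  0.113 ] base [ 0.4415 -0.0505  0.004 ]
rider scene [array([0.7113, 0.0985]), array([0.6903, 0.0263])] [array([0.7167, 0.1031]), array([0.6953, 0.026 ])]
rider side [array([0.687 , 0.0281]), array([0.7214, 0.0124])] [array([0.6916, 0.0348]), array([0.7126, 0.0212])]
rail tops (array([0.5849, 0.4672, 0.1492]), np.float64(0.002550584082540301)) (array([0.5109, 0.2589, 0.147 ]), np.float64(0.006557609377353909))
[array([0.5541, 0.4783]), array([0.4785, 0.2691])] [array([0.4584, 0.2622]), array([0.5605, 0.2289]), array([0.5259, 0.4607]), array([0.6312, 0.4337])]
```

View pics/zr.png

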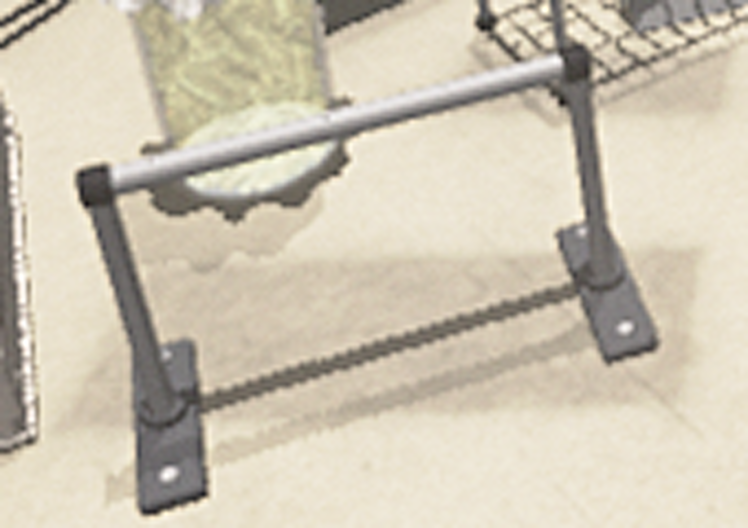

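The rail crop shows the bar from (95,187) to (575,65), with its posts on foot plates at (165,415) and (605,275). Next I'll hover near the hook and measure with the wrist camera.

```bash
cat >> h.py <<'E'
from scipy.spatial.transform import Rotation as Ro
np.set_printoptions(precision=4,suppress=True)
def shift(p,yaw):
    s=arm.get_state();R=Ro.from_euler("xyz",s["ee_rot"],degrees=True);T=Ro.from_euler("xyz",[180,0,yaw],degrees=True)
    print("rv",(R.inv()*T).as_rotvec(degrees=True),"d",R.inv().apply(np.array(p)-s["eef_pos"]),"clock",s["clock"])
E
python3 - <<'E'
from h import *
import pickle
C=pickle.load(open("c0.pkl","rb"))
shift((.43,-.06,.25),10.8)
print(onz(C["side"],230+725/4.4,135+392/4.4,0),onz(C["side"],230+583/4.4,135+290/4.4,0))
E
```

```text
rv [-0.0782  0.0097  4.5418] d [ 0.3988 -0.503  -0.0188] clock 0.15
[ 0.8714 -0.0781  0.    ] [0.8726 0.1496 0.    ]
```

>>> {"fn": "send_path", "kwargs": {
  "increments": {"rows":[[0,0,4.5,0.4,-0.503,-0.019,0.085],[0,0,4.5,0.4,-0.503,-0.019,0.085],[0,0,4.5,0.4,-0.503,-0.019,0.085],[0,0,4.5,0.4,-0.503,-0.019,0.085],[0,0,4.5,0.4,-0.503,-0.019,0.085],[0,0,4.5,0.4,-0.503,-0.019,0.085],[0,0,4.5,0.4,-0.503,-0.019,0.085],[0,0,4.5,0.4,-0.503,-0.019,0.085],[0,0,4.5,0.4,-0.503,-0.019,0.085],[0,0,4.5,0.4,-0.503,-0.019,0.085],[0,0,4.5,0.4,-0.503,-0.019,0.085],[0,0,4.5,0.4,-0.503,-0.019,0.085],[0,0,4.5,0.4,-0.503,-0.019,0.085],[0,0,4.5,0.4,-0.503,-0.019,0.085],[0,0,4.5,0.4,-0.503,-0.019,0.085],[0,0,4.5,0.4,-0.503,-0.019,0.085],[0,0,4.5,0.4,-0.503,-0.019,0.085]]}
}}

```text
clock: 1.85
eef_pos: [0.4307, -0.0615, 0.2501]
ee_rot: [180.0, 0.0, 10.7]
wrist_force: [0.5, -0.2, -0.9]
finger_gap: 0.0851
grip_force: 0.0
```

```bash
python3 - <<'E'
from h import *
import pickle
c=arm.camera("wrist");pickle.dump(c,open("c1.pkl","wb"));save(c,"w1")
E
```

```text
(no output)
```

View pics/w1.png

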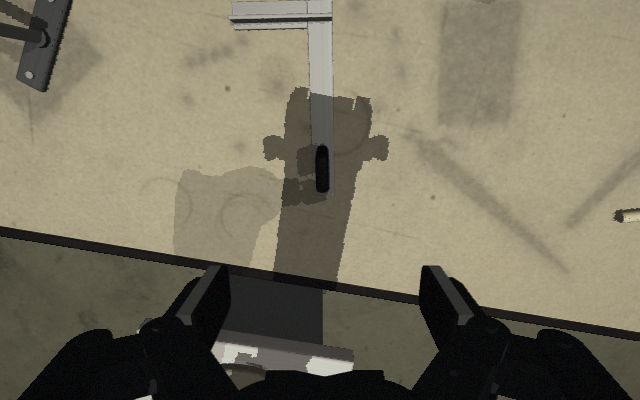

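The wrist view shows the grip top at about (322,168). The strip runs up along u 309–332, and the lip line goes from (232,18) to (331,17).

```bash
python3 - <<'E'
from h import *
import pickle
c=pickle.load(open("c1.pkl","rb"))
g=cv2.cvtColor(c["img"],cv2.COLOR_RGB2GRAY)
m=(g[130:210,290:350]<22).astype(np.uint8)
n,l,st,ce=cv2.connectedComponentsWithStats(m);i=1+np.argmax(st[1:,4]);print(st[i],ce[i]+[290,130])
p=ce[i]+[290,130]
print("grip top",onz(c,p[0],p[1],.113),onz(c,322,149,.113),onz(c,322,189,.113))
a=onz(c,232,19,.022)[:2];b=onz(c,331,17,.022)[:2];d=b-a;print("lip",a,b,np.linalg.norm(d),np.degrees(np.arctan2(d[0],-d[1])))
print("strip L",onz(c,308,40,.004),onz(c,310,90,.004),"R",onz(c,332,40,.004))
E
```

```text
[ 25  16  14  47 553] [321.6582 169.2025]
grip top [ 0.4522 -0.0548  0.113 ] [ 0.4693 -0.0519  0.113 ] [ 0.4349 -0.0583  0.113 ]
lip [0.5667 0.0583] [ 0.5867 -0.0385] 0.09888637003203098 11.706055750524463
strip L [ 0.5646 -0.0182  0.004 ] [ 0.5154 -0.029   0.004 ] R [ 0.5693 -0.0434  0.004 ]
```

```bash
python3 - <<'E'
from h import *
shift((.448,-.055,.066),11)
E
```

```text
rv [ 0.0113  0.0277 -0.3076] d [ 0.0182 -0.0031  0.1841] clock 1.9
```

>>> {"fn": "send_path", "kwargs": {
  "increments": {"rows":[[0,0,-0.3,0.018,-0.003,0.04,0.085],[0,0,-0.3,0.018,-0.003,0.08,0.085],[0,0,-0.3,0.018,-0.003,0.12,0.085],[0,0,-0.3,0.018,-0.003,0.16,0.085],[0,0,-0.3,0.018,-0.003,0.184,0.085],[0,0,-0.3,0.018,-0.003,0.184,0.085],[0,0,-0.3,0.018,-0.003,0.184,0.03],[0,0,-0.3,0.018,-0.003,0.184,0.03],[0,0,-0.3,0.018,-0.003,0.184,0.03],[0,0,-0.3,0.018,-0.003,0.184,0],[0,0,-0.3,0.018,-0.003,0.184,0],[0,0,-0.3,0.018,-0.003,0.184,0],[0,0,-0.3,0.018,-0.003,0.184,0],[0,0,-0.3,0.018,-0.003,0.184,0],[0,0,-0.3,0.018,-0.003,0.184,0]]},
  "squeeze": 100
}}

```text
clock: 3.4
eef_pos: [0.449, -0.0539, 0.0668]
ee_rot: [180.0, -0.1, 11.1]
wrist_force: [0.3, -0.4, 6.4]
finger_gap: 0.0107
grip_force: 97.5
```

Gripped. I'll lift it 6 mm, turn it to yaw −10° in front of the shelf and check.

```bash
python3 - <<'E'
from h import *
shift((.455,-.068,.073),-10)
E
```

```text
rv [ 0.0199 -0.0596 21.1281] d [ 0.0031  0.015  -0.0062] clock 3.4
```

>>> {"fn": "send_path", "kwargs": {
  "increments": {"rows":[[0,0,0,0,0,-0.006,0],[0,0,7,0.003,0.005,-0.006,0],[0,0,14,0.003,0.010,-0.006,0],[0,0,21,0.003,0.015,-0.006,0],[0,0,21,0.003,0.015,-0.006,0],[0,0,21,0.003,0.015,-0.006,0],[0,0,21,0.003,0.015,-0.006,0]]}
}}

```text
clock: 4.1
eef_pos: [0.4539, -0.0674, 0.0722]
ee_rot: [-180.0, 0.0, -9.7]
wrist_force: [0.3, -0.1, -2.6]
finger_gap: 0.0108
grip_force: 97.3
```

```bash
python3 - <<'E'
from h import *
import pickle
C={n:arm.camera(n) for n in("scene","side","wrist")};pickle.dump(C,open("c2.pkl","wb"))
a=C["scene"]["img"][175:285,200:380,::-1];b=C["wrist"]["img"][0:200,140:460,::-1]
a=cv2.resize(a,(800,489),interpolation=cv2.INTER_CUBIC)
b=cv2.resize(b,(640,400));cv2.imwrite("pics/s2.png",a);cv2.imwrite("pics/w2.png",b)
E
```

```text
(no output)
```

View pics/s2.png

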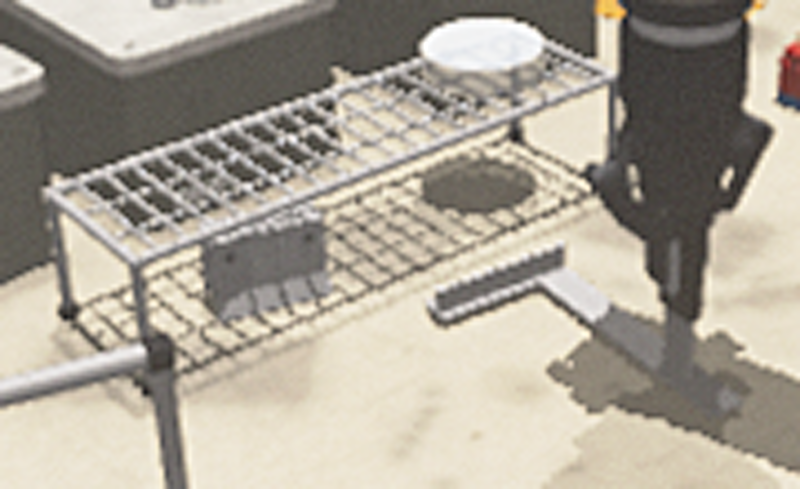

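The scene crop shows the hook lifted and level, with the lip tip top at (437,292) and the rider's near −y corner at (328,288). The tip is in front of the shelf and to the right of the rider. I'll check this against the projection.

```bash
python3 - <<'E'
from h import *
import pickle
C=pickle.load(open("c2.pkl","rb"));S=C["scene"]
f=lambda u,v:(200+u/4.444-.4,175+v/4.444-.4)
for X in((.607,-.001,.028),(.587,-.103,.028)):
    u,v=proj(S,X);print((u-199.6)*4.444,(v-174.6)*4.444)
print(onz(S,*f(437,292),.028),onz(S,*f(563,247),.028))
cx,cy,ya=.717,.063,-16
R=Ro.from_euler("z",ya,degrees=True)
for q in((-22,-40,0),(-22,40,0),(-15,-40,60),(-15,40,60)):
    X=R.apply(np.array(q)/1000)+[cx,cy,0];u,v=proj(S,X);print(q,X,(u-199.6)*4.444,(v-174.6)*4.444)
shift((.62,-.068,.072),-10)
E
```

```text
437.48720988971905 288.241292307893
567.3336771888065 242.69525667106242
[0.6038 0.0023 0.028 ] [ 0.5851 -0.0968  0.028 ]
(-22, -40, 0) [0.6848 0.0306 0.    ] 329.98548515197416 297.077163157161
(-22, 40, 0) [0.7069 0.1075 0.    ] 218.567208506143 328.9119039602276
(-15, -40, 60) [0.6916 0.0287 0.06  ] 320.1889845291729 217.2562885586144
(-15, 40, 60) [0.7136 0.1056 0.06  ] 206.27928235023336 247.3104060296775
rv [-0.009   0.0131  0.2203] d [ 0.1636 -0.0278  0.0002] clock 4.25
```

>>> {"fn": "send_path", "kwargs": {
  "increments": {"rows":[[0,0,0.2,0.02,-0.003,0,0],[0,0,0.2,0.045,-0.006,0,0],[0,0,0.2,0.07,-0.01,0,0],[0,0,0.2,0.095,-0.013,0,0],[0,0,0.2,0.12,-0.0165,0,0],[0,0,0.2,0.145,-0.02,0,0],[0,0,0.2,0.165,-0.0227,0,0],[0,0,0.2,0.1705,-0.0235,0,0],[0,0,0.2,0.1705,-0.0235,0,0]]}
}}

```text
clock: 5.15
eef_pos: [0.6263, -0.0737, 0.0719]
ee_rot: [-180.0, 0.0, -10.0]
wrist_force: [0.1, -0.2, -3.3]
finger_gap: 0.011
grip_force: 97.5
```

```bash
python3 - <<'E'
from h import *
shift((.626,.018,.072),-10)
c=arm.camera("scene")
a=c["img"][175:285,200:380,::-1];cv2.imwrite("pics/s3.png",cv2.resize(a,(800,489),interpolation=cv2.INTER_CUBIC))
E
```

```text
rv [-0.013   0.0292 -0.0294] d [-0.0163 -0.0902 -0.0001] clock 5.15
```

View pics/s3.png

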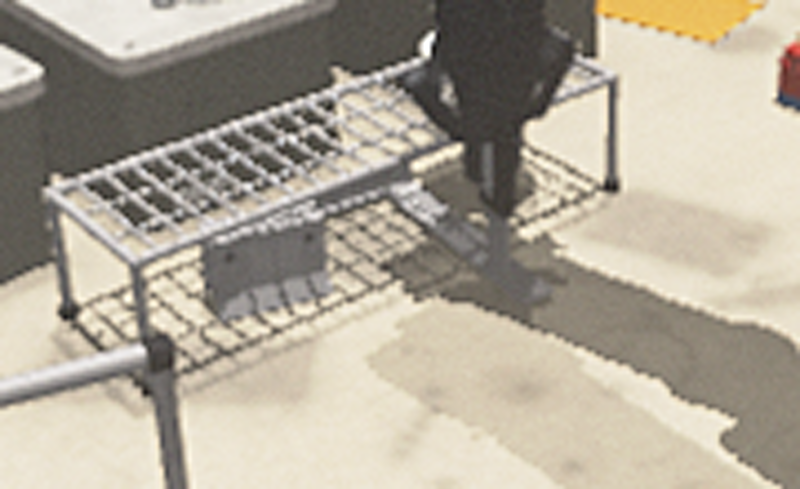

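The lip top now shows from (310,205) to (405,165), behind and to the right of the rider, with nothing touching. Next I'll slide left.

>>> {"fn": "send_path", "kwargs": {
  "increments": {"rows":[[0,0,0,-0.003,-0.015,0,0],[0,0,0,-0.006,-0.035,0,0],[0,0,0,-0.01,-0.055,0,0],[0,0,0,-0.013,-0.072,0,0],[0,0,0,-0.016,-0.085,0,0],[0,0,0,-0.016,-0.09,0,0],[0,0,0,-0.016,-0.09,0,0]]}
}}

```text
clock: 5.9
eef_pos: [0.6262, 0.0183, 0.0724]
ee_rot: [180.0, -0.0, -10.0]
wrist_force: [0.0, -0.7, -2.3]
finger_gap: 0.0111
grip_force: 97.4
```

>>> {"fn": "send_path", "kwargs": {
  "increments": {"rows":[[0,0,0,-0.005,0,0.003,0],[0,0,0,-0.013,0,0.003,0],[0,0,0,-0.021,0,0.003,0],[0,0,0,-0.029,0,0.003,0],[0,0,0,-0.037,0,0.003,0],[0,0,0,-0.045,0,0.003,0],[0,0,0,-0.053,0,0.003,0],[0,0,0,-0.061,0,0.003,0],[0,0,0,-0.061,0,0.003,0]]}
}}

```text
clock: 6.8
eef_pos: [0.5649, 0.0284, 0.0693]
ee_rot: [180.0, 0.0, -10.0]
wrist_force: [0.2, -0.4, -1.7]
finger_gap: 0.0109
grip_force: 97.4
```

```bash
python3 - <<'E'
from h import *
c=arm.camera("scene");d=arm.camera("side")
a=np.vstack([cv2.resize(c["img"][175:275,200:360],(480,300)),cv2.resize(d["img"][160:260,230:390],(480,300))])
cv2.imwrite("pics/s4.png",a[:,:,::-1])
E
```

```text
(no output)
```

View pics/s4.png

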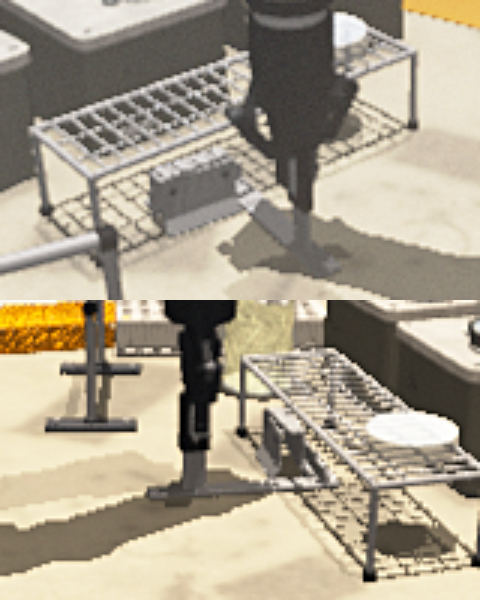

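The rider has come to the front edge ahead of the lip: top view at (195,190), side view at (283,440). I'll keep dragging.

>>> {"fn": "send_path", "kwargs": {
  "increments": {"rows":[[0,0,0,-0.008,0,0,0],[0,0,0,-0.016,0,0,0],[0,0,0,-0.024,0,0,0],[0,0,0,-0.032,0,0,0],[0,0,0,-0.04,0,0,0],[0,0,0,-0.048,0,0,0],[0,0,0,-0.056,0,0,0],[0,0,0,-0.064,0,0,0],[0,0,0,-0.072,0,0,0],[0,0,0,-0.08,0,0,0],[0,0,0,-0.088,0,0,0],[0,0,0,-0.096,0,0,0],[0,0,0,-0.104,0,0,0],[0,0,0,-0.112,0,0,0],[0,0,0,-0.12,0,0,0],[0,0,0,-0.12,0,0,0]]}
}}

```text
clock: 8.5
eef_pos: [0.4467, 0.0493, 0.0692]
ee_rot: [180.0, 0.1, -10.0]
wrist_force: [0.7, -0.5, -0.5]
finger_gap: 0.0109
grip_force: 97.6
```

```bash
python3 - <<'E'
from h import *
import pickle
c=arm.camera("scene");d=arm.camera("wrist");pickle.dump((c,d),open("c5.pkl","wb"))
a=np.vstack([cv2.resize(c["img"][190:290,220:380],(480,300)),cv2.resize(d["img"][0:300],(560,262))[:,40:520]])
cv2.imwrite("pics/s5.png",a[:,:,::-1])
E
```

```text
(no output)
```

View pics/s5.png

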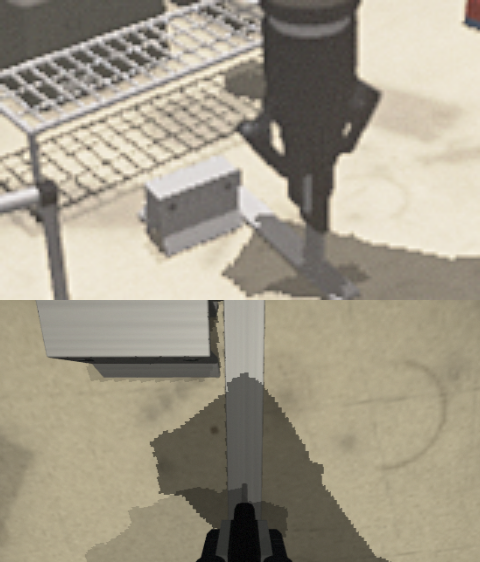

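The rider stands completely clear of the shelf: top view about (195,205), beside the hook strip. I'll ease the hook forward off it, slide it right, set it down, release and rise.

>>> {"fn": "send_path", "kwargs": {
  "increments": {"rows":[[0,0,0,0.006,0,0,0],[0,0,0,0.012,0,0,0],[0,0,0,0.015,0.004,0,0],[0,0,0,0.015,0.02,0,0],[0,0,0,0.015,0.045,0,0],[0,0,0,0.015,0.07,0,0],[0,0,0,0.015,0.095,0,0],[0,0,0,0.015,0.12,0,0],[0,0,0,0.015,0.13,0,0],[0,0,0,0.015,0.13,0,0],[0,0,0,0.015,0.13,0.0023,0],[0,0,0,0.015,0.13,0.0023,0],[0,0,0,0.015,0.13,0.0023,0]]}
}}

```text
clock: 9.9
eef_pos: [0.4405, -0.0803, 0.067]
ee_rot: [-180.0, -0.0, -9.9]
wrist_force: [0.8, 0.0, -1.4]
finger_gap: 0.0108
grip_force: 97.7
```

>>> {"fn": "send_path", "kwargs": {
  "increments": {"rows":[[0,0,0,0,0,0,0.02],[0,0,0,0,0,0,0.085],[0,0,0,0,0,0,0.085],[0,0,0,0,0,0,0.085],[0,0,0,0,0,-0.02,0.085],[0,0,0,0,0,-0.06,0.085],[0,0,0,0,0,-0.11,0.085],[0,0,0,0,0,-0.16,0.085],[0,0,0,0,0,-0.18,0.085],[0,0,0,0,0,-0.18,0.085]]}
}}

```text
clock: 10.9
eef_pos: [0.4422, -0.0817, 0.2506]
ee_rot: [180.0, -0.4, -10.1]
wrist_force: [1.2, 0.6, -0.4]
finger_gap: 0.0848
grip_force: 0.0
```

```bash
python3 - <<'E'
from h import *
shift((.42,.09,.25),-10)
E
```

```text
rv [ 0.0078 -0.4208 -0.0831] d [-0.0519 -0.1652  0.0001] clock 10.9
```

>>> {"fn": "send_path", "kwargs": {
  "increments": {"rows":[[0,0,0,-0.012,-0.05,0,0.085],[0,0,0,-0.012,-0.1,0,0.085],[0,0,0,-0.012,-0.15,0,0.085],[0,-0.4,0,-0.012,-0.172,0,0.085],[0,-0.4,0,-0.012,-0.172,0,0.085],[0,-0.4,0,-0.012,-0.172,0,0.085]]}
}}

```text
clock: 11.5
eef_pos: [0.4576, 0.0897, 0.2458]
ee_rot: [179.9, 0.5, -10.0]
wrist_force: [0.0, -0.6, -0.2]
finger_gap: 0.0849
grip_force: 0.0
```

```bash
python3 - <<'E'
from h import *
import pickle
c=arm.camera("wrist");s=arm.camera("scene");pickle.dump((c,s),open("c6.pkl","wb"))
im=cv2.bilateralFilter(c["img"],5,30,5);hsv=cv2.cvtColor(im,cv2.COLOR_RGB2HSV)
print(onz(c,320,200,0),proj(c,(.565,.086,.06)))
# low saturation = steel
m=((hsv[:,:,1]<45)&(hsv[:,:,2]>60)).astype(np.uint8)
m=cv2.morphologyEx(m,cv2.MORPH_OPEN,np.ones((3,3)))
n,l,st,ce=cv2.connectedComponentsWithStats(m)
for i in range(1,n):
    if st[i,4]>300:
        cs,_=cv2.findContours((l==i).astype(np.uint8),0,2);print(st[i],ce[i],cv2.minAreaRect(cs[0]),im[l==i].mean(0))
E
```

```text
[0.4181 0.103  0.    ] (np.float64(308.9438169606629), np.float64(66.44444950178146))
[ 401    4  109   18 1857] [452.6311  12.5547] ((455.0, 12.5), (17.0, 108.0), 90.0) [159.1443 156.7447 147.6042]
[ 400   25  101  175 4328] [471.1772  95.5469] ((450.0, 112.0), (174.0, 100.0), 90.0) [154.9677 152.4536 143.2045]
[ 265   49   87   37 3118] [308.1062  66.5545] ((308.0, 67.0), (36.0, 86.0), 90.0) [176.4763 173.8881 164.0856]
[ 159   95   27   97 1936] [172.0826 142.8926] ((172.0, 143.0), (96.0, 26.0), 90.0) [81.0134 80.875  78.1921]
[   0  153   72   29 1366] [ 34.5791 166.9136] ((34.51041030883789, 166.92860412597656), (72.31836700439453, 19.419584274291992), 8.297144889831543) [126.8594 124.8982 117.1574]
[ 315  344  123   39 2657] [383.0772 362.5612] ((376.95001220703125, 368.1500244140625), (33.65828323364258, 124.30936431884766), 81.8698959350586) [102.2507  99.3143  93.5416]
```

```bash
python3 - <<'E'
from h import *
import pickle
c,s=pickle.load(open("c6.pkl","rb"))
for p in((265,65.5),(351,65.5),(308,49),(308,82),(308,85),(308,65.5)): print(p,onz(c,*p,.06))
# foot hook check
for q in((401,13),(509,13)):print(onz(c,*q,.004))
# target: rider yaw -10: fingers must close along rider x -> tool yaw 80 or -100
for y in(80,-100):shift((.565,.086,.15),y)
print(arm.get_state()["q"])
E
```

```text
(265, 65.5) [0.5728 0.1256 0.06  ]
(351, 65.5) [0.5591 0.0478 0.06  ]
(308, 49) [0.5795 0.0841 0.06  ]
(308, 82) [0.552  0.0894 0.06  ]
(308, 85) [0.5494 0.0899 0.06  ]
(308, 65.5) [0.5659 0.0867 0.06  ]
[ 0.6031 -0.015   0.004 ]
[ 0.5838 -0.1242  0.004 ]
rv [ -0.3261   0.4315 -90.1671] d [ 0.1068 -0.0167  0.0952] clock 11.6
rv [ 0.4312  0.3259 89.8317] d [ 0.1068 -0.0167  0.0952] clock 11.6
[   7.1034    8.8586  -28.0099  113.7722    4.6232   58.9255 -123.212 ]
```

The rider is at (0.5655, 0.0865), yaw −10°. I'll turn the tool to yaw 80° above it.

>>> {"fn": "send_path", "kwargs": {
  "increments": {"rows":[[-0.3,0.4,-90.2,0.107,-0.0165,0.095,0.085],[-0.3,0.4,-90.2,0.107,-0.0165,0.095,0.085],[-0.3,0.4,-90.2,0.107,-0.0165,0.095,0.085],[-0.3,0.4,-90.2,0.107,-0.0165,0.095,0.085],[-0.3,0.4,-90.2,0.107,-0.0165,0.095,0.085],[-0.3,0.4,-90.2,0.107,-0.0165,0.095,0.085],[-0.3,0.4,-90.2,0.107,-0.0165,0.095,0.085],[-0.3,0.4,-90.2,0.107,-0.0165,0.095,0.085],[-0.3,0.4,-90.2,0.107,-0.0165,0.095,0.085],[-0.3,0.4,-90.2,0.107,-0.0165,0.095,0.085],[-0.3,0.4,-90.2,0.107,-0.0165,0.095,0.085],[-0.3,0.4,-90.2,0.107,-0.0165,0.095,0.085],[-0.3,0.4,-90.2,0.107,-0.0165,0.095,0.085],[-0.3,0.4,-90.2,0.107,-0.0165,0.095,0.085],[-0.3,0.4,-90.2,0.107,-0.0165,0.095,0.085]]}
}}

```text
clock: 13.1
eef_pos: [0.5659, 0.0874, 0.1513]
ee_rot: [179.9, -0.0, 80.1]
wrist_force: [-0.2, 0.3, 0.1]
finger_gap: 0.0849
grip_force: 0.0
```

```bash
python3 - <<'E'
from h import *
shift((.5655,.0865,.026),80)
E
```

```text
rv [ 0.0548 -0.0455  0.0746] d [-0.001  -0.0003  0.1253] clock 13.1
```

>>> {"fn": "send_path", "kwargs": {
  "increments": {"rows":[[0,0,0,-0.001,0,0.03,0.085],[0,0,0,-0.001,0,0.06,0.085],[0,0,0,-0.001,0,0.09,0.085],[0,0,0,-0.001,0,0.11,0.085],[0,0,0,-0.001,0,0.125,0.085],[0,0,0,-0.001,0,0.125,0.085],[0,0,0,-0.001,0,0.125,0.045],[0,0,0,-0.001,0,0.125,0.045],[0,0,0,-0.001,0,0.125,0.02],[0,0,0,-0.001,0,0.125,0],[0,0,0,-0.001,0,0.125,0],[0,0,0,-0.001,0,0.125,0],[0,0,0,-0.001,0,0.125,0],[0,0,0,-0.001,0,0.125,0]]},
  "squeeze": 60
}}

```text
clock: 14.5
eef_pos: [0.5664, 0.0869, 0.0272]
ee_rot: [179.9, -0.1, 80.1]
wrist_force: [-1.3, -0.2, 6.1]
finger_gap: 0.0294
grip_force: 59.1
```

>>> {"fn": "send_path", "kwargs": {
  "increments": {"rows":[[0,0,0,0,0,-0.02,0],[0,0,0,0,0,-0.06,0],[0,0,0,0,0,-0.11,0],[0,0,0,0,0,-0.16,0],[0,0,0,0,0,-0.21,0],[0,0,0,0,0,-0.24,0],[0,0,0,0,0,-0.24,0],[0,0,0,0,0,-0.24,0]]}
}}

```text
clock: 15.3
eef_pos: [0.5655, 0.0863, 0.2664]
ee_rot: [179.9, -0.0, 80.1]
wrist_force: [-0.4, -0.4, -1.8]
finger_gap: 0.0293
grip_force: 59.5
```

```bash
python3 - <<'E'
from h import *
shift((.53,.26,.27),71)
E
```

```text
rv [ 0.0997 -0.0469  9.1211] d [ 0.1651 -0.0648 -0.0036] clock 15.3
```

>>> {"fn": "send_path", "kwargs": {
  "increments": {"rows":[[0,0,9.1,0.05,-0.02,0,0],[0,0,9.1,0.1,-0.04,0,0],[0,0,9.1,0.15,-0.06,0,0],[0,0,9.1,0.165,-0.065,0,0],[0,0,9.1,0.165,-0.065,0,0],[0,0,9.1,0.165,-0.065,0,0]]}
}}

```text
clock: 15.9
eef_pos: [0.5288, 0.2601, 0.2644]
ee_rot: [-179.9, 0.1, 71.2]
wrist_force: [0.8, 0.0, -1.3]
finger_gap: 0.0291
grip_force: 59.4
```

```bash
python3 - <<'E'
from h import *
import pickle
c=arm.camera("wrist");pickle.dump(c,open("c7.pkl","wb"));save(c,"w7")
for X in((.548,.363,.157),(.585,.467,.157),(.511,.259,.157),(.5109,.2589,0.008),(.5849,.467,.008)):print(proj(c,X))
g=cv2.cvtColor(c["img"],cv2.COLOR_RGB2GRAY).astype(int)
for r in range(0,400,10):
    if r%20==0: print(r,g[r,200:440:6])
E
```

```text
(np.float64(300.7107578426959), np.float64(62.19740572791821))
(np.float64(298.9977413750662), np.float64(-138.81224407128758))
(np.float64(301.98393729047075), np.float64(211.59547618717573))
(np.float64(309.7761742194074), np.float64(171.98618522717084))
(np.float64(309.5724675549974), np.float64(-39.59089794190916))
0 [171 171 171 174 171 172 170 165 172 172 169 170 172 146 146 151 143 182
 140  72  74  92 143 141 134 147 143 143 140 148 147 131 143 141 134 138
 144 128 135 140]
20 [174 176 174 178 179 176 168 181 176 180 179 178 180 173 146 142 140 188
 145  76  76  93 139 140 137 145 136 145 148 143 141 139 142 146 142 152
 137 139 140 144]
40 [149 149 152 178 182 178 184 178 180 179 180 176 183 166 141 127 135 188
 145  72  74 141 146 143 149 149 152 149 145 143 147 144 142 151 163 171
 169 172 149 151]
60 [153 154 154 154 155 153 156 152 149 151 152 151 168 160 130 124 132 187
 150  76  79  96 157 151 144 149 150 151 152 150 141 144 159 16
[... 1932 characters left out ...]
 69  14  63  60  63
  61  64  62  64  64  65  61  60  61  39  30  16  14  15  13  12  14 178
 189 167 182 178]
320 [17 12 11  7 11 13 13 12 17 15 11 12 16 13 11 60 60 60 62 63 61 61 63 61
 61 62 60  5  9 13 14 10 12 14 12 18 11  9 12 13]
340 [11 15 16 16 15 14 14 11 12 10 12 11 11  5 12 63 58 60 61 62 57 61 90 90
 86 90 88 84 36  9 12 17 11  8 16  8 14 15 15 19]
360 [ 16  16  15  18  12  16  14  10  14  15   8  10  11  15  92  82  85  88
  87  87  87  88  89  89  87  88  88 177 179  10  12   9  13  12  17  14
  11  20  22  23]
380 [ 17  15  16   9  18   5  13  12   7  15  11  14  12  10  12  12  10  11
  10  16  11  12  15  10   7   9  11   5  14   7  13  11   9  11  13  10
  11 108 133  17]
```

```bash
python3 - <<'E'
from h import *
import pickle
c=pickle.load(open("c7.pkl","rb"));print(-np.array(c["R"]).T@np.array(c["t"]))
g=cv2.cvtColor(c["img"],cv2.COLOR_RGB2GRAY).astype(int)
for a in((5,25),(50,70),(90,110)):print(a,np.c_[np.arange(284,336),g[a[0]:a[1],284:336].mean(0)].astype(int)[:,1])
print(g[110:215:3,303])
E
```

```text
[0.556  0.3352 0.4068]
(5, 25) [145 146 146 144 141 140 145 156 148  99 114 129 141 148 154 160 167 178
 186 177 170 162 154 148 143 130 118 104  87  80  74  74  75  75  75  75
  74  73  73  72  73  81 115 140 139 138 138 139 138 138 138 137]
(50, 70) [127 127 126 126 125 125 125 128 140 140 105 114 131 143 152 155 153 174
 187 195 184 174 164 156 150 141 129 114  96  91  96  75  75  75  76  76
  77  77  77  77  79  99 130 146 146 146 147 148 147 146 146 146]
(90, 110) [123 124 125 126 126 126 126 125 126 131 127 103 116 133 146 154 159 160
 180 193 197 185 174 163 156 149 137 123 105  89  83  73  74  74  74  76
  76  77  77  77  76  89 130 148 148 147 145 135 130 132 131 122]
[191 191 190 189 188 188 159 158 159 157 158 155 154 153  60  61  61  63
  62  62  62  62  61  62  61  61  60  61  62  60  60   9  11  12   8]
```

```bash
python3 - <<'E'
from h import *
import pickle
c=pickle.load(open("c7.pkl","rb"))
P=[onz(c,u,v,.15) for u,v in((302.8,15),(303.5,60),(304.3,100),(304.8,152))];print(P)
d=P[2]-P[0];print(np.degrees(np.arctan2(-d[0],d[1])))
# scene/side rail ends with subpixel correction, and mid
u=np.array([-np.sin(np.radians(-19.3)),np.cos(np.radians(-19.3)),0])
print("mid est from post cap:",P[3]+u*.101)
for z in(.06,):print([onz(c,u_,v_,.2375+.06-.0272+.0) for u_,v_ in((285,240),(368,240))])
E
```

```text
[array([0.5595, 0.3915, 0.15  ]), array([0.5502, 0.3645, 0.15  ]), array([0.5414, 0.3386, 0.15  ]), array([0.5286, 0.3022, 0.15  ])]
161.13876289538345
mid est from post cap: [0.562  0.3976 0.15  ]
[array([0.5195, 0.2833, 0.2703]), array([0.5549, 0.2713, 0.2703])]
```

```bash
python3 - <<'E'
from h import *
shift((.5495,.363,.2),71.1)
E
```

```text
rv [-0.0577  0.0907 -0.0846] d [ 0.1051 -0.0149  0.0644] clock 15.95
```

>>> {"fn": "send_path", "kwargs": {
  "increments": {"rows":[[0,0,0,0.03,-0.004,0,0],[0,0,0,0.07,-0.01,0,0],[0,0,0,0.105,-0.015,0,0],[0,0,0,0.105,-0.015,0.03,0],[0,0,0,0.105,-0.015,0.06,0],[0,0,0,0.105,-0.015,0.064,0],[0,0,0,0.105,-0.015,0.064,0],[0,0,0,0.105,-0.015,0.064,0]]}
}}

```text
clock: 16.75
eef_pos: [0.5508, 0.364, 0.2038]
ee_rot: [179.9, -0.1, 70.9]
wrist_force: [0.5, 0.5, -1.6]
finger_gap: 0.0294
grip_force: 59.4
```

```bash
python3 - <<'E'
from h import *
import pickle
shift((.5497,.363,.1295),71.1)
c=arm.camera("wrist");pickle.dump(c,open("c8.pkl","wb"))
g=cv2.cvtColor(c["img"],cv2.COLOR_RGB2GRAY).astype(int)
print(-np.array(c["R"]).T@np.array(c["t"]))
for v in(10,40,80,110,140,170):
    X=[onz(c,u,v,.15) for u in(300,)][0];print(v,X,g[v-3:v+3,280:340:2].mean(0).astype(int))
E
```

```text
rv [ 0.0935 -0.1415 -0.153 ] d [-0.0015 -0.0008  0.0743] clock 16.75
[0.5777 0.4388 0.3466]
10 [0.5808 0.485  0.15  ] [165 166 165 160 160 165 165 165 166 165 160 165 164 160 164 166 166 163
 165 167 161 158 158 155 154 155 157 159 156 152]
40 [0.5758 0.4716 0.15  ] [156 150 147 146 145 143 141 141 139 139 147   8  16  19  19  24  29  34
  39  44  43  40  34  29  24  17  19  14  50 131]
80 [0.5688 0.4527 0.15  ] [ 85  85  82  72  72  72  72  72  71  67  82  85  81  84  97 125 142 151
 165 181 181 164 152 142 125 100  45  42  43  74]
110 [0.5632 0.4376 0.15  ] [148 147 147 147 147 144 145 147 146 143 158 152 143 146  90 120 140 150
 153 181 185 167 154 143 126 101  66  71  71 113]
140 [0.5573 0.4216 0.15  ] [148 148 146 145 144 141 142 139 134 129 123 120 122 121  73  63  71  77
  80  85  90  90  85  80  74  65  65  72  72  72]
170 [0.5511 0.4048 0.15  ] [84 60 58 56 54 53 53 52 52 53 52 53 51 53 52 49 54 56 57 59 59 58 57 57
 54 50 74 75 72 72]
```

```bash
python3 - <<'E'
from h import *
import pickle
c=pickle.load(open("c8.pkl","rb"))
g=cv2.cvtColor(c["img"],cv2.COLOR_RGB2GRAY).astype(float)
for v in(60,40,35,30,25):print(v,onz(c,319,v,.15),g[v,319])
P=[]
for v in(75,90,110,130,150):
    r=cv2.GaussianBlur(g,(0,0),1)[v];gr=np.gradient(r);l=300+np.argmax(np.abs(gr[300:316]));q=324+np.argmax(np.abs(gr[324:336]));P.append(onz(c,(l+q)/2,v,.15));print(v,l,q,P[-1])
P=np.array(P);k=np.polyfit(P[:,1],P[:,0],1);print("yaw",-np.degrees(np.arctan(k[0])),"x at .364",np.polyval(k,.364), "old", .5502-.3421*.0005)
E
```

```text
60 [0.5822 0.4589 0.15  ] 187.0
40 [0.5855 0.4683 0.15  ] 48.0
35 [0.5863 0.4706 0.15  ] 47.0
30 [0.5871 0.4729 0.15  ] 42.0
25 [0.5879 0.4751 0.15  ] 161.0
75 309 331 [0.5802 0.4515 0.15  ]
90 306 330 [0.5765 0.4444 0.15  ]
110 307 330 [0.5732 0.4341 0.15  ]
130 307 324 [0.5678 0.4241 0.15  ]
150 307 329 [0.5654 0.4126 0.15  ]
yaw -21.262096111722766 x at .364 0.5456483517316559 old 0.5500289500000001
```

>>> {"fn": "send_path", "kwargs": {
  "increments": {"rows":[[0,0,0,0,-0.0007,0.02,0],[0,0,0,0,-0.0007,0.035,0],[0,0,0,0,-0.0007,0.047,0],[0,0,0,0,-0.0007,0.057,0],[0,0,0,0,-0.0007,0.065,0],[0,0,0,0,-0.0007,0.07,0],[0,0,0,0,-0.0007,0.0735,0],[0,0,0,0,-0.0007,0.0735,0],[0,0,0,0,-0.0007,0.0735,0]]}
}}

```text
clock: 17.7
eef_pos: [0.5493, 0.365, 0.1294]
ee_rot: [179.9, -0.1, 71.0]
wrist_force: [-0.6, 0.5, -0.7]
finger_gap: 0.0291
grip_force: 59.5
```

>>> {"fn": "send_path", "kwargs": {
  "increments": {"rows":[[0,0,0,0,0,0.001,0],[0,0,0,0,0,0.002,0],[0,0,0,0,0,0.002,0],[0,0,0,0,0,0.002,0]]}
}}

```text
clock: 18.1
eef_pos: [0.5494, 0.365, 0.1285]
ee_rot: [179.9, -0.1, 71.0]
wrist_force: [-1.7, -1.8, 7.2]
finger_gap: 0.0289
grip_force: 60.6
```

Contact came at the expected height of 0.128, so the rider is seated on the bar. I'll release and retreat upward.

>>> {"fn": "send_path", "kwargs": {
  "increments": {"rows":[[0,0,0,0,0,-0.001,0.035],[0,0,0,0,0,-0.001,0.045],[0,0,0,0,0,-0.001,0.06],[0,0,0,0,0,-0.001,0.085],[0,0,0,0,0,-0.001,0.085],[0,0,0,0,0,-0.001,0.085],[0,0,0,0,0,-0.02,0.085],[0,0,0,0,0,-0.05,0.085],[0,0,0,0,0,-0.09,0.085],[0,0,0,0,0,-0.13,0.085],[0,0,0,-0.03,0,-0.16,0.085],[0,0,0,-0.06,0,-0.16,0.085],[0,0,0,-0.06,0,-0.16,0.085]]}
}}

```text
clock: 19.4
eef_pos: [0.53, 0.3047, 0.2895]
ee_rot: [179.7, -0.0, 70.9]
wrist_force: [0.1, -0.7, -0.3]
finger_gap: 0.0849
grip_force: 0.0
```

```bash
python3 - <<'E'
from h import *
import pickle
c=arm.camera("wrist");s=arm.camera("scene");pickle.dump((c,s),open("c9.pkl","wb"))
C0=pickle.load(open("c0.pkl","rb"))["scene"]["img"]
R=Ro.from_euler("z",-19,degrees=True)
print("expected top corners scene/wrist")
for q in((-15,-40,.161),(-15,40,.161),(15,40,.161),(15,-40,.161)):
    X=R.apply([q[0]/1e3,q[1]/1e3,0])+[.5494,.365,q[2]];print(np.array(proj(s,X)),np.array(proj(c,X)))
print("low near",[proj(s,R.apply([-.022,y,0])+[.5494,.365,.101]) for y in(-.04,.04)])
d=cv2.absdiff(s["img"],C0).max(2)>40
m=cv2.morphologyEx(d.astype(np.uint8),cv2.MORPH_OPEN,np.ones((3,3)))
n,l,st,ce=cv2.connectedComponentsWithStats(m)
print([(list(st[i]),ce[i].round()) for i in range(1,n) if st[i,4]>40])
hsv=cv2.cvtColor(c["img"],cv2.COLOR_RGB2HSV);m=((hsv[:,:,1]<45)&(hsv[:,:,2]>140)).astype(np.uint8)
m=cv2.morphologyEx(m,cv2.MORPH_OPEN,np.ones((9,9)));n,l,st,ce=cv2.connectedComponentsWithStats(m)
for i in range(1,n):
    if st[i,4]>200:
        cs,_=cv2.findContours((l==i).astype(np.uint8),0,2);print(st[i],cv2.minAreaRect(cs[0]))
E
```

```text
expected top corners scene/wrist
[202.803  262.3019] [302.1148 169.6336]
[162.3556 272.6671] [299.6649  66.0175]
[161.1036 264.6321] [339.126   65.9222]
[200.3915 254.8697] [338.0728 169.4954]
low near [(np.float64(207.5989006327712), np.float64(286.8348611923668)), (np.float64(168.44676569085505), np.float64(297.8497501965617))]
[([np.int32(141), np.int32(0), np.int32(47), np.int32(47), np.int32(1689)], array([164.,  22.])), ([np.int32(453), np.int32(0), np.int32(15), np.int32(14), np.int32(111)], array([459.,   5.])), ([np.int32(492), np.int32(0), np.int32(51), np.int32(77), np.int32(2719)], array([517.,  36.])), ([np.int32(575), np.int32(0), np.int32(65), np.int32(69), np.int32(3631)], array([610.,  35.])), ([np.int32(464), np.int32(37), np.int32(19), np.int32(19), np.int32(154)], array([471.,  49.])), ([np.int32(473), np.int32(38), np.int32(12), np.int32(4), np.int32(48)], array([478.,  40.])), ([np.int32(156), np.int32(71), np.int32(42), np.in
[... 2679 characters left out ...]
.])), ([np.int32(174), np.int32(308), np.int32(65), np.int32(24), np.int32(551)], array([209., 320.])), ([np.int32(428), np.int32(313), np.int32(46), np.int32(38), np.int32(829)], array([450., 332.])), ([np.int32(449), np.int32(355), np.int32(8), np.int32(9), np.int32(57)], array([453., 359.])), ([np.int32(457), np.int32(372), np.int32(13), np.int32(9), np.int32(59)], array([462., 376.]))]
[ 500    0  140  120 9549] ((569.4999389648438, 59.49999237060547), (118.99998474121094, 138.99996948242188), 90.0)
[ 303   67   38   57 1825] ((321.5, 95.0), (56.0, 37.0), 90.0)
[   0  354   49   46 1377] ((24.324325561523438, 377.5540771484375), (36.09904479980469, 59.111263275146484), 72.89727020263672)
```

```bash
python3 - <<'E'
from h import *
import pickle
c,s=pickle.load(open("c9.pkl","rb"))
g=cv2.cvtColor(s["img"],cv2.COLOR_RGB2GRAY)
for z in(.11,.08,.05): 
    u,v=proj(s,(.438,-.081,z));print(z,u,v,g[int(v)-2:int(v)+3,int(u)-10:int(u)+11:2].mean(0).astype(int))
C0=pickle.load(open("c0.pkl","rb"))["side"]["img"]
d=cv2.absdiff(arm.camera("side")["img"],C0).max(2)
for n,(x0,y0,x1,y1) in dict(dish=(350,196,384,212),rack=(366,272,424,322),pen=(308,304,354,337)).items():print(n,(d[y0:y1,x0:x1]>50).mean())
E
```

```text
0.11 360.71156068049714 226.25818094383277 [201 201 190  78  89 115 142 183 202 201 204]
0.08 360.29488217392986 235.74286300028578 [217 217 200  71  75  75  77  87 225 219 219]
0.05 359.88908388982105 244.97988301251286 [223 223 232 120  84  75  77  61 222 215 212]
dish 0.0
rack 0.0
pen 0.0
```

The grip is upright where I left it, so the hook lies flat. The dish, tip rack and pen haven't moved.

```bash
python3 -c "
from station import arm
print(arm.hand_in())"
```

```text
the job is handed in; nothing more can be done
None
```

The job is handed in at about 19.5 s: the rider hangs astride the bar between the posts, the hook lies flat in front of the shelf, and the dish, tip rack and pen show no change in the last images.

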